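# Find the worn shock mount and mark it

## Task

Three spring shock mounts from a training robot's feet stand on the bench, and one has gone soft. Working from the robot's left to its right, press down on each rubber pad in turn until it clearly gives, to feel which is the softest; then push that mount's white tag fully down and leave the other two tags up. Do it all with the fingertips: do not pick up, tip or shove the mounts, and leave the other things on the bench alone.

Things in the scene. Friction and masses are not known exactly. Their poses are not given: they have to be found in the camera images.
- mount_a: one of three identical-looking loose spring shock mounts (about 0.9 kg each, standing free on the bench; never lifted). Grey steel base plate 130 x 70 x 14 mm; origin at the centre of its underside. Its x axis is the plate's long axis: the round pad is centred at x = -32 mm, the tag at x = +34 mm, both at y = 0. z is up. Which letter stands left, middle or right changes from run to run
- pad_a_top (a point): centre of the top of mount_a's pad: a level black rubber disc, 48 mm in diameter, on a coil spring; top 70 mm above the bench when free. Press straight down on it. The three springs look alike but differ clearly in stiffness: under about 5 N the firmest pad gives about 4 mm, the middling one about 6 mm and the softest its whole 14 mm travel (full travel takes about 4, 10 and 15 N). It springs back when let go; a press of 2 mm or more counts
- tag_a_top (a point): centre of the flat top of mount_a's tag: a white plastic T, head 22 x 36 x 6 mm (along the mount's x, y, z), top 74 mm above the bench when up and 56 mm when fully down, just above the two aluminium cheeks (50 mm high) that guide it. It slides straight down against about 2.5 N of friction and stays where it is left
- mount_b: one of three identical-looking loose spring shock mounts (about 0.9 kg each, standing free on the bench; never lifted). Grey steel base plate 130 x 70 x 14 mm; origin at the centre of its underside. Its x axis is the plate's long axis: the round pad is centred at x = -32 mm, the tag at x = +34 mm, both at y = 0. z is up. Which letter stands left, middle or right changes from run to run
- pad_b_top (a point): centre of the top of mount_b's pad: a level black rubber disc, 48 mm in diameter, on a coil spring; top 70 mm above the bench when free. Press straight down on it. The three springs look alike but differ clearly in stiffness: under about 5 N the firmest pad gives about 4 mm, the middling one about 6 mm and the softest its whole 14 mm travel (full travel takes about 4, 10 and 15 N). It springs back when let go; a press of 2 mm or more counts
- tag_b_top (a point): centre of the flat top of mount_b's tag: a white plastic T, head 22 x 36 x 6 mm (along the mount's x, y, z), top 74 mm above the bench when up and 56 mm when fully down, just above the two aluminium cheeks (50 mm high) that guide it. It slides straight down against about 2.5 N of friction and stays where it is left
- mount_c: one of three identical-looking loose spring shock mounts (about 0.9 kg each, standing free on the bench; never lifted). Grey steel base plate 130 x 70 x 14 mm; origin at the centre of its underside. Its x axis is the plate's long axis: the round pad is centred at x = -32 mm, the tag at x = +34 mm, both at y = 0. z is up. Which letter stands left, middle or right changes from run to run
- pad_c_top (a point): centre of the top of mount_c's pad: a level black rubber disc, 48 mm in diameter, on a coil spring; top 70 mm above the bench when free. Press straight down on it. The three springs look alike but differ clearly in stiffness: under about 5 N the firmest pad gives about 4 mm, the middling one about 6 mm and the softest its whole 14 mm travel (full travel takes about 4, 10 and 15 N). It springs back when let go; a press of 2 mm or more counts
- tag_c_top (a point): centre of the flat top of mount_c's tag: a white plastic T, head 22 x 36 x 6 mm (along the mount's x, y, z), top 74 mm above the bench when up and 56 mm when fully down, just above the two aluminium cheeks (50 mm high) that guide it. It slides straight down against about 2.5 N of friction and stays where it is left
- slide_p (a joint): how far one of the three tags is pushed down, m: 0 up, 0.018 fully down. Each of slide_p, slide_q, slide_r reads one tag, but which mount it belongs to is not told
- slide_q (a joint): how far one of the three tags is pushed down, m: 0 up, 0.018 fully down. Each of slide_p, slide_q, slide_r reads one tag, but which mount it belongs to is not told
- slide_r (a joint): how far one of the three tags is pushed down, m: 0 up, 0.018 fully down. Each of slide_p, slide_q, slide_r reads one tag, but which mount it belongs to is not told
- screwdriver: loose screwdriver with a black handle lying on the bench to the right of the mounts, pointing away from the robot; bystander. Origin at its underside near its middle
- gamepad: loose black hand controller, about 90 x 145 x 30 mm, lying on the bench beyond the mounts; bystander. Origin at its underside
- foot: loose steel levelling foot, a 52 mm disc with a 12 mm stud standing up to 65 mm, to the left of the mounts; bystander. Origin at the centre of its underside
Not all that is in view belongs to the job. What is shaped like the mount_a but yellow is not meant.

How it is judged:
On the way, in this order (a step that is already met when the one before it is completed fails the run):
1. the left pad alone is pressed down at least 2 mm, all tags still up (value of joint each of slide_p, slide_q, slide_r below 0.004 m and ((world y of mount_a above 0.11 m and height (world z) of pad_a_top below 0.068 m and height (world z) of each of pad_b_top, pad_c_top above 0.0685 m) or (world y of mount_b above 0.11 m and height (world z) of pad_b_top below 0.068 m and height (world z) of each of pad_a_top, pad_c_top above 0.0685 m) or (world y of mount_c above 0.11 m and height (world z) of pad_c_top below 0.068 m and height (world z) of each of pad_a_top, pad_b_top above 0.0685 m))), for 0.05 s.
2. the middle pad alone is pressed down at least 2 mm, all tags still up (value of joint each of slide_p, slide_q, slide_r below 0.004 m and ((world y of mount_a between -0.11 and 0.11 m and height (world z) of pad_a_top below 0.068 m and height (world z) of each of pad_b_top, pad_c_top above 0.0685 m) or (world y of mount_b between -0.11 and 0.11 m and height (world z) of pad_b_top below 0.068 m and height (world z) of each of pad_a_top, pad_c_top above 0.0685 m) or (world y of mount_c between -0.11 and 0.11 m and height (world z) of pad_c_top below 0.068 m and height (world z) of each of pad_a_top, pad_b_top above 0.0685 m))), for 0.05 s.
3. the right pad alone is pressed down at least 2 mm, all tags still up (value of joint each of slide_p, slide_q, slide_r below 0.004 m and ((world y of mount_a below -0.11 m and height (world z) of pad_a_top below 0.068 m and height (world z) of each of pad_b_top, pad_c_top above 0.0685 m) or (world y of mount_b below -0.11 m and height (world z) of pad_b_top below 0.068 m and height (world z) of each of pad_a_top, pad_c_top above 0.0685 m) or (world y of mount_c below -0.11 m and height (world z) of pad_c_top below 0.068 m and height (world z) of each of pad_a_top, pad_b_top above 0.0685 m))), for 0.05 s.
4. the softest mount's tag is down (at least 15 of its 18 mm), the others up (value of joint slide_p above 0.015 m and value of joint each of slide_q, slide_r below 0.004 m), for 0.2 s.
At the end, for the whole second after the job is handed in: The softest mount's tag is at least 15 mm down, the other two tags less than 4 mm down, all pads sprung back (within 3 mm), every mount at rest, flat on the bench and within 30 mm of where it stood, bystanders within 20 mm of theirs (all of step 4 and height (world z) of each of pad_a_top, pad_b_top, pad_c_top above 0.067 m and not ((height (world z) of any of mount_a, mount_b, mount_c above 0.01 m or angle between any of mount_a, mount_b, mount_c's own z axis and vertical above 0.2 rad) or distance of any of mount_a, mount_b, mount_c from where it was at the start of the episode above 0.03 m or distance of any of screwdriver, gamepad, foot from where it was at the start of the episode above 0.02 m) and linear speed of each of mount_a, mount_b, mount_c below 0.02 m/s); the robot touches nothing.
It fails at once if the tag of a mount that is not the softest is pushed down (more than 5 mm) (value of joint any of slide_q, slide_r above 0.005 m).
It fails at once if a mount is lifted off the bench (10 mm) or tipped (0.2 rad) (height (world z) of any of mount_a, mount_b, mount_c above 0.01 m or angle between any of mount_a, mount_b, mount_c's own z axis and vertical above 0.2 rad).
It fails at once if a mount is shoved more than 30 mm from its place (distance of any of mount_a, mount_b, mount_c from where it was at the start of the episode above 0.03 m).
It fails at once if a bystander is moved more than 20 mm (distance of any of screwdriver, gamepad, foot from where it was at the start of the episode above 0.02 m).
It also fails if it takes over 58 s, if anything falls off the work surface, if the arm or the gripper's body presses on something with over 40 N, if the wrist force passes 120 N, or if a joint passes its speed limit or range.

## Robot

A 6-joint arm with a two-finger parallel gripper is mounted at the origin on the work surface. World frame = base frame: x ahead of the robot, y to its left, z up, the work surface at z = 0. Lengths are in m, angles in rad, forces in N, time in s.
With the tool pointing down it reaches from about 0.275 to 0.75 m from the base axis. Payload 10.2 kg.
Tool frame: the origin (TCP) lies midway between the tips of the shut fingers; the grasp point (between the pads) lies 19 mm behind it (bot.grasp_offset is the distance from the TCP to the grasp point, in m); z points along the fingers, y is the direction in which the jaws open and shut (so a half turn about z gives the same grasp; the last joint's range is limited). The gripper opens to 85 mm and grips with 20 to 120 N. Pads are 22 mm wide; open, the fingers measure 114 mm over their backs; the gripper's body (76 mm by 85 mm) begins 54 mm behind the grasp point. The pads swing forward as they close: fully open they stand 13 mm farther back than shut.
Start: joints at [-1.382, 0.313, 1.498, -0, 1.331, -0.223], TCP at [0.21, -0.481, 0.231] pointing down, gripper open.
Joint ranges: [-2.94, 2.94], [-0.97, 2.17], [0.19, 2.56], [-1.23, 4.37], [0.02, 3.11], [-2.88, 2.88]. Speed limits (rad/s): [2.39, 2.39, 3.01, 3.14, 3.14, 3.14].

## Interface

Orientations are given as a rotation vector (axis times angle).
In Python, from station import bot gives the robot as it stands. Calls block until the motion is done:
- bot.reach(position, orientation): joint-space move of the TCP to a pose.
- bot.line_to(position, velocity=0.15, ori=None): straight line of the TCP; ori=None keeps the orientation; velocity is the mean speed in m/s.
- bot.movej(angles): joint-space move.
- bot.command_gripper(opening, effort=None): opening from 0.0 (shut) to 1.0 (fully open); effort is the grip in N (None keeps the last); returns when the fingers have stopped.
- bot.hold(seconds).
- bot.inverse_kinematics(position, orientation): joint angles nearest the present ones, or None.
- bot.read_state(): the state.
- bot.camera(name): name is "scene" or "top" or "wrist"; returns (picture, depth): 480x640x3 uint8, blue, green, red; 480x640 float32, m along the optical axis (not along the pixel's ray), 0 where there is no reading.
- bot.get_calibration(name): a dict with "fov_y" (degrees; the focal length in pixels is half the picture's height over the tangent of half this angle, whatever the lens; pixels are square), "cx", "cy" (the principal point, pixels), "world_to_cam" (4x4, takes a point from world to camera coordinates); the wrist camera has in their place "mount" (4x4, takes a point from camera to tool coordinates, whose origin is the TCP and whose axes are the flange's). Camera axes: x right, y up, looking along -z (the intrinsics and any distortion apply to the point x, -y, -z); pixel columns grow to the right and rows downward; lengths in m; the calibration is good to about 2 mm. A picture is of the moment at which its call begins: read the wrist's pose just before it. get_calibration takes no time and is no camera call.
A pose or a line that the arm cannot do raises bot.IKError and nothing moves.
- bot.close_job(): hands the job in, once; it reports no verdict.
Trained networks look in the newest picture that a camera, given by its name, has taken for a name from the list of things; names that differ only in an ending like _2 or _b are one class to them, and where a whole thing is asked for, a point or a joint stands for the part that bears it (a point fixed in the world has none). Each returns a list of dicts, best first, with "p" (0 to 1); they miss things now and then, are a little off and sometimes report something else, mostly with a low value. They report only what shows in the picture. A call takes as long as a camera call. They do not tell look-alikes from the thing itself.
- bot.cut_out(camera, thing): "region" (480x640 bool, what is visible of it) and "uv" ([column, row] in pixels, amid what is visible of it).
The state is a dict: "time": time; "joint_positions": joint angles; "dq": joint speeds; "joint_efforts": joint torques, N m; "tool_pos": TCP position; "tcp_rot": TCP orientation; "contact_force": force on the tool from outside, world axes, zero at the start; "moment": the same for the moment, N m; "grip_width": opening from 0.0 (shut) to 1.0 (fully open).
Only numpy, scipy, OpenCV 4.12 (cv2) and the standard library are available. Lean on these libraries where they do the work, as an engineer would, in place of code of your own. Each camera call takes 0.05 s, during which the arm holds its last target.

## Working session

There is one attempt and no reset: what is moved stays moved. The work goes in short steps, each a Python script; the robot and the scene stay as the last script left them, time stands still between calls to the robot, and variables do not carry over. Pictures are saved under pics/ and viewed, and the job is handed in when it is done.

```bash
ls; mkdir -p pics; python3 - <<'E'
from station import bot
import cv2,numpy as np
s=bot.read_state(); print(s['time'],s['tool_pos'],s['tcp_rot'],s['contact_force'],s['grip_width'])
for n in ['top','scene']:
    im,d=bot.camera(n); cv2.imwrite(f'pics/{n}0.png',im); np.save(f'pics/{n}0.npy',d)
    c=bot.get_calibration(n); print(n,c)
    for th in ['mount_a','pad_a_top','tag_a_top']:
        for r in bot.cut_out(n,th): print(th,round(r['p'],2),np.round(r['uv']),r['region'].sum())
E
```

```text
pics
0.0 [ 0.2100741  -0.4808606   0.23073255] [-3.07397918e+00 -6.42009167e-01 -3.67468634e-05] [ 0.03626632 -0.32684823  0.2993995 ] 1.0019708074525306
top {'fov_y': 44.485132274435216, 'cx': 320.0543754617614, 'cy': 250.87052712399665, 'world_to_cam': array([[-0.01685889, -0.99971548, -0.01687432,  0.02804935],
       [ 0.99251021, -0.01877487,  0.12071034, -0.6386044 ],
       [-0.1209928 , -0.01471289,  0.99254434, -1.20640786],
       [ 0.        ,  0.        ,  0.        ,  1.        ]])}
mount_a 0.98 [326. 290.] 1953
mount_a 0.81 [450. 299.] 2079
mount_a 0.76 [409. 214.] 1966
mount_a 0.72 [220. 312.] 2005
pad_a_top 0.95 [456. 313.] 425
pad_a_top 0.65 [426. 206.] 428
tag_a_top 0.77 [461. 278.] 201
tag_a_top 0.61 [398. 207.] 173
tag_a_top 0.59 [205. 297.] 173
scene {'fov_y': 51.53604116158501, 'cx': 330.44840588923256, 'cy': 231.91261857495613, 'world_to_cam': array([[ 8.79057939e-01,  4.76714501e-01,  6.51010555e-04,
        -5.52034563e-01],
       [-3.14142056e-01,  5.78247326e-01,  7.52957368e-01,
         1.52528960e-01],
       [ 3.58569251e-01, -6.62097662e-01,  6.58068976e-01,
        -1.45801092e+00],
       [ 0.00000000e+00,  0.00000000e+00,  0.00000000e+00,
         1.00000000e+00]])}
mount_a 0.94 [332. 180.] 1107
mount_a 0.88 [236. 299.] 2045
mount_a 0.76 [330. 308.] 1965
mount_a 0.7 [305. 233.] 1549
pad_a_top 0.76 [320. 300.] 342
pad_a_top 0.69 [219. 280.] 355
pad_a_top 0.37 [164. 343.] 699
tag_a_top 0.76 [247. 292.] 175
tag_a_top 0.51 [338. 284.] 186
tag_a_top 0.25 [297. 219.] 236
```

View pics/top0.png

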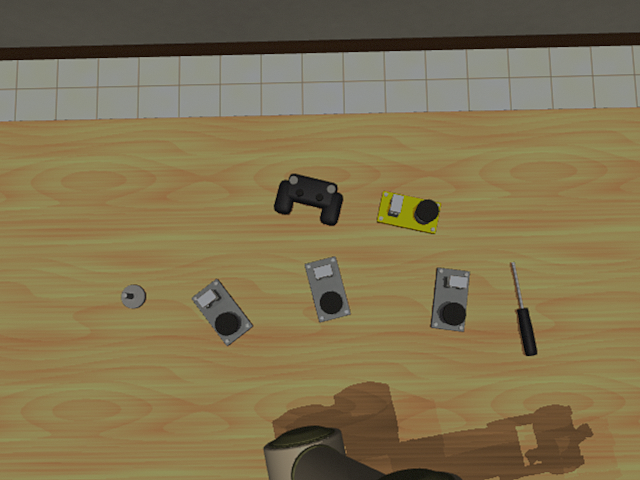

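View pics/scene0.png

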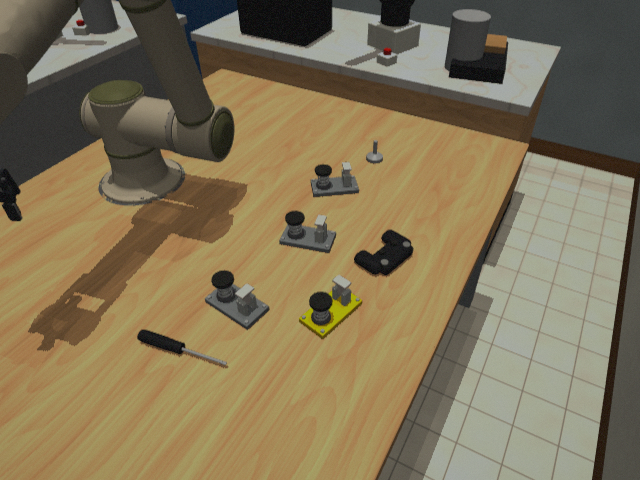

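Candidates in the top view: the grey mounts are at (222,312) left, (327,290) middle and (450,299) right. The look-alike is the yellow mount at (409,214), which I exclude. The black gamepad is at (308,198). Next I'll measure the pads and tags in both views.

```bash
cat > h.py <<'E'
import numpy as np,cv2
from station import bot
def KT(n):
    c=bot.get_calibration(n); f=240/np.tan(np.radians(c['fov_y']/2))
    return f,c['cx'],c['cy'],np.array(c['world_to_cam'])
def ray(f,cx,cy,T,u,v):
    d=np.array([(u-cx)/f,-(v-cy)/f,-1.]); R=T[:3,:3]
    return -R.T@T[:3,3], R.T@d
def depthpt(n,u,v,z):
    o,d=ray(*KT(n),u,v); return o+d*z
def atz(n,u,v,h):
    o,d=ray(*KT(n),u,v); return o+d*(h-o[2])/d[2]
def tri(rs):
    A=np.zeros((3,3));b=np.zeros(3)
    for o,d in rs:
        d=d/np.linalg.norm(d);P=np.eye(3)-np.outer(d,d);A+=P;b+=P@o
    x=np.linalg.solve(A,b); 
    return x,[np.linalg.norm((np.eye(3)-np.outer(d,d)/(d@d))@(x-o)) for o,d in rs]
E
python3 - <<'E'
from h import *
top=cv2.imread('pics/top0.png');sc=cv2.imread('pics/scene0.png')
dt=np.load('pics/top0.npy');ds=np.load('pics/scene0.npy')
P=dict(top=dict(L=((227,323),(206,298)),M=((331,302),(323,271)),R=((453,314),(457,282))),
 scene=dict(L=((323,171),(346,168)),M=((295,219),(321,221)),R=((222,280),(245,294))))
for k in 'LMR':
  for i,n in enumerate(['pad','tag']):
    t=P['top'][k][i];s=P['scene'][k][i]
    x,e=tri([ray(*KT('top'),*t),ray(*KT('scene'),*s)])
    a=depthpt('top',*t,dt[t[1],t[0]]); print(k,n,'tri',x.round(4),np.round(e,4),'depth',a.round(4), 'sc',depthpt('scene',*s,ds[s[1],s[0]]).round(4),atz('top',*t,[.07,.074][i]).round(4))
def up(im,x,y,w=110,h=60): return cv2.resize(im[y-h//2:y+h//2,x-w//2:x+w//2],None,fx=4,fy=4,interpolation=cv2.INTER_CUBIC)
cv2.imwrite('pics/crop1.png',np.vstack([cv2.hconcat([up(top,*c,66,90) for c in [(222,312),(327,290),(450,299)]])]))
cv2.imwrite('pics/crop2.png',np.vstack([cv2.hconcat([up(sc,*c,66,80) for c in [(335,180),(306,233),(236,295)]])]))
E
```

```text
L pad tri [0.4905 0.2098 0.0652] [0.0002 0.0002] depth [0.4903 0.2091 0.0682] sc [0.4972 0.1982 0.0743] [0.4903 0.2088 0.07  ]
L tag tri [0.5414 0.2524 0.0665] [0.0009 0.0009] depth [0.542  0.2519 0.0714] sc [0.5476 0.238  0.0768] [0.5419 0.2514 0.074 ]
M pad tri [ 0.5302 -0.0041  0.0639] [0.0007 0.0007] depth [ 0.5294 -0.0045  0.0699] sc [ 0.537  -0.0131  0.0733] [ 0.5294 -0.0045  0.07  ]
M tag tri [0.5942 0.0115 0.0715] [0.0012 0.0012] depth [0.593  0.0108 0.0743] sc [0.5983 0.007  0.0766] [0.593  0.0108 0.074 ]
R pad tri [ 0.5006 -0.2536  0.0638] [0.0003 0.0003] depth [ 0.5007 -0.2514  0.0734] sc [ 0.5069 -0.2601  0.073 ] [ 0.5008 -0.2521  0.07  ]
R tag tri [ 0.5669 -0.2637  0.0643] [0.001 0.001] depth [ 0.5655 -0.2626  0.0726] sc [ 0.575  -0.271   0.0758] [ 0.5655 -0.2623  0.074 ]
```

View pics/crop1.png

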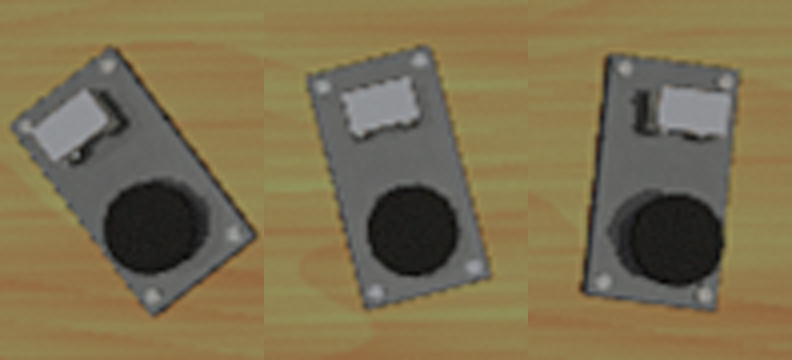

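View pics/crop2.png

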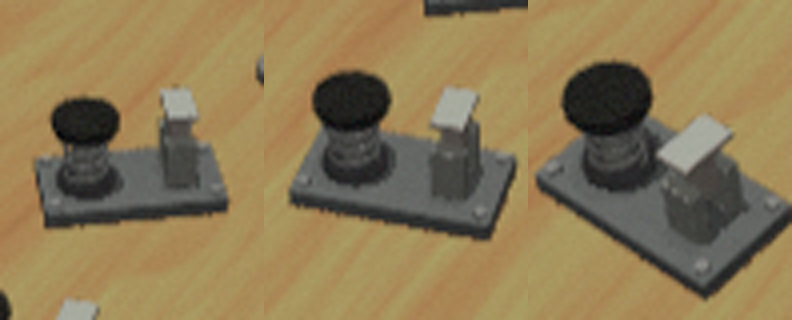

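The crops confirm three grey mounts with a round black pad and a white tag each. The pad–tag spacings are 66.6, 65.6 and 65.6 mm, against 66 mm nominal. The two-view heights for pads and tags are 64–72 mm, and the top depth reads 68–74 mm. Next I shut the gripper and press the left pad.

```bash
cat >> h.py <<'E'
from scipy.spatial.transform import Rotation as Ro
PX=dict(L=((227.5,323),(206,298)),M=((331.1,302.3),(323.3,271.4)),R=((453.7,313.7),(458,282)))
def pts(k): return atz('top',*PX[k][0],.07),atz('top',*PX[k][1],.074)
def ori(k):
    p,t=pts(k); a=(t-p);a[2]=0;a/=np.linalg.norm(a); best=None
    z=np.array([0,0,-1.])
    for s in (1,-1):
        x=a*s; r=Ro.from_matrix(np.column_stack([x,np.cross(z,x),z])).as_rotvec()
        q=bot.inverse_kinematics([*p[:2],.13],r)
        if q is not None and (best is None or abs(q[5])<best[0]): best=(abs(q[5]),r,q)
    return best[1],best[2]
def fz(n=4):
    v=[]
    for _ in range(n): bot.hold(.03); v.append(bot.read_state()['contact_force'])
    return np.mean(v,0)
def press(xy,o,z0,zend,step,fmax,safe=.13):
    bot.reach([*xy,safe],o); bot.line_to([*xy,z0],.1); bot.hold(.2)
    b=fz(); print('bias',b.round(2)); log=[]
    z=z0
    while z>zend+1e-6:
        z=max(z-step,zend); bot.line_to([*xy,z],.03); f=fz()-b; p=bot.read_state()['tool_pos'][2]
        log.append((p,*f)); print('z %.4f F'%p,f.round(2))
        if f[2]>fmax: break
    return log
E
python3 - <<'E'
from h import *
bot.command_gripper(0.0)
o,q=ori('L'); print(q)
p,t=pts('L'); print(p,t)
s=bot.read_state();bot.line_to([*s['tool_pos'][:2],.25])
press(p[:2],o,.075,.061,.002,9)
bot.line_to([*p[:2],.13],.1); print(bot.read_state()['time'])
E
```

```text
[ 1.80707704e-01  4.30162168e-01  1.61099629e+00 -8.88178420e-16
  1.10043419e+00  1.04997245e+00]
[0.490323   0.20780748 0.07      ] [0.54190148 0.25138664 0.074     ]
bias [-0.15 -0.14  0.06]
z 0.0730 F [ 0.16  0.42 -0.43]
z 0.0710 F [-0.22  0.19  0.41]
z 0.0692 F [0.99 0.19 2.02]
z 0.0672 F [1.4  0.55 4.26]
z 0.0653 F [0.44 0.29 5.8 ]
z 0.0635 F [ 0.1  -0.08  7.68]
z 0.0616 F [-1.12 -0.19  9.66]
8.6583
```

The left pad gives about 1 N/mm, so it's the firmest. Now the middle and right pads.

```bash
python3 - <<'E'
from h import *
for k in 'MR':
    o,q=ori(k); p,t=pts(k); print(k,p,t)
    press(p[:2],o,.075,.061,.002,9)
    bot.line_to([*p[:2],.14],.1); print(bot.read_state()['time'])
for n in ['top','scene']:
    im,d=bot.camera(n); cv2.imwrite(f'pics/{n}1.png',im)
E
```

```text
M [ 0.52879136 -0.0046499   0.07      ] [0.59215269 0.01015757 0.074     ]
bias [ 0.17  0.46 -0.29]
z 0.0730 F [-0.32  0.29 -0.18]
z 0.0710 F [-0.24  0.02  0.14]
z 0.0691 F [ 0.44 -0.22  1.52]
z 0.0670 F [ 0.19 -0.02  1.77]
z 0.0650 F [-0.16 -0.79  2.22]
z 0.0630 F [ 0.14 -0.76  2.72]
z 0.0610 F [-0.33 -0.09  3.06]
14.1833
R [ 0.50133361 -0.25353516  0.07      ] [ 0.56542485 -0.26428622  0.074     ]
bias [ 0.25 -0.01  0.07]
z 0.0730 F [-0.29  0.33  0.05]
z 0.0710 F [-0.17 -0.03  0.34]
z 0.0692 F [ 0.22 -0.52  1.38]
z 0.0671 F [ 0.66 -0.8   2.71]
z 0.0651 F [ 0.75 -0.33  4.22]
z 0.0632 F [ 0.84 -0.92  5.62]
z 0.0613 F [0.74 0.12 6.36]
19.825
```

View pics/top1.png

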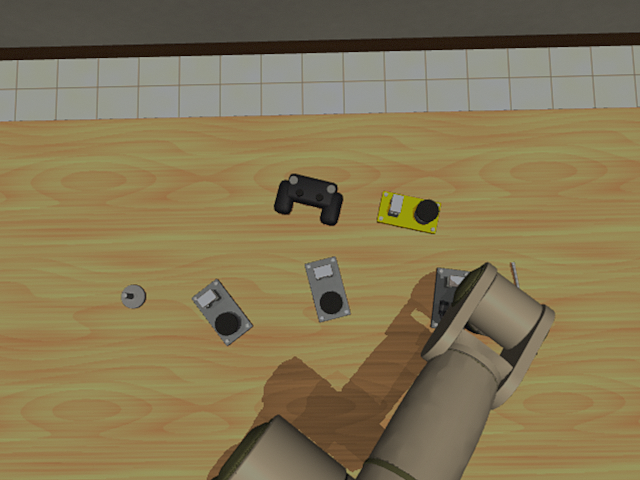

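View pics/scene1.png

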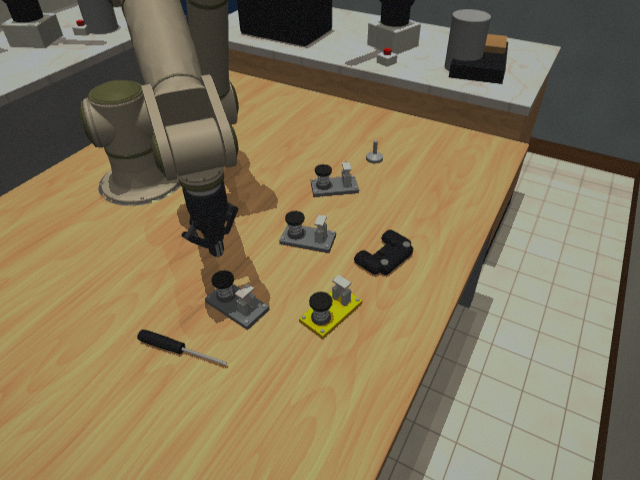

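Stiffness is about 1.07 N/mm on the left, 0.27 N/mm in the middle and 0.7 N/mm on the right, so the middle mount is the softest. The pictures show the mounts and other objects where they were, with the middle tag still at (323,271). I'll push that tag.

```bash
python3 - <<'E'
from h import *
o,q=ori('M'); p,t=pts('M')
press(t[:2],o,.079,.0550,.002,12,safe=.14)
bot.line_to([*t[:2],.16],.1)
bot.movej([-1.382, 0.313, 1.498, 0, 1.331, -0.223])
print(bot.read_state()['time'])
for n in ['top','scene']:
    im,d=bot.camera(n); cv2.imwrite(f'pics/{n}2.png',im)
    if n=='top':
        for k in 'LMR':
            u,v=map(round,PX[k][1]);a=np.median(d[v-1:v+2,u-1:u+2]);print(k,'tag',depthpt('top',u,v,a).round(4))
            u,v=map(round,PX[k][0]);a=np.median(d[v-2:v+3,u-2:u+3]);print(k,'pad',depthpt('top',u,v,a).round(4))
    else: cv2.imwrite('pics/crop3.png',cv2.resize(im[140:340,180:400],None,fx=3,fy=3)[:, :])
E
```

```text
bias [-0.31 -0.17  0.37]
z 0.0770 F [ 0.39 -0.03  0.13]
z 0.0750 F [-0.02  0.23 -0.25]
z 0.0729 F [ 0.38  0.08 -0.6 ]
z 0.0709 F [ 0.68  0.13 -0.1 ]
z 0.0689 F [ 0.21  0.41 -0.53]
z 0.0669 F [ 0.05  0.23 -0.52]
z 0.0649 F [ 0.23  0.22 -0.18]
z 0.0629 F [ 0.3   0.05 -0.18]
z 0.0609 F [ 0.27 -0.12 -0.34]
z 0.0589 F [ 0.23  0.28 -0.51]
z 0.0569 F [ 0.19  0.08 -0.23]
z 0.0560 F [-2.69  0.45  8.92]
30.1333
L tag [0.5418 0.251  0.0759]
L pad [0.4903 0.2068 0.0702]
M tag [0.5945 0.0109 0.0562]
M pad [ 0.5294 -0.0045  0.07  ]
R tag [ 0.5654 -0.2643  0.0739]
R pad [ 0.5007 -0.254   0.0705]
```

View pics/crop3.png

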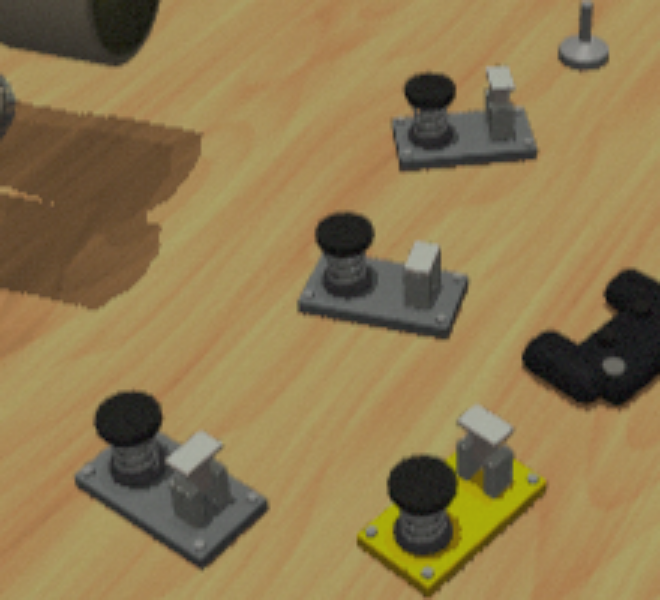

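View pics/top2.png

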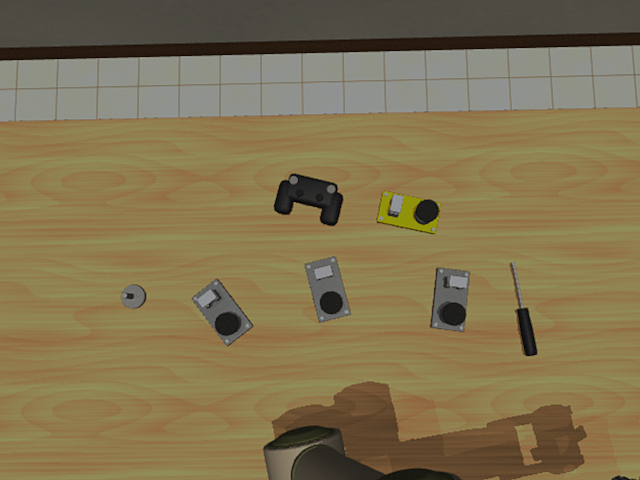

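The middle tag now sits flush on its cheeks at 56 mm. The other two tags are up at 74–76 mm, all pads are at about 70 mm, and nothing has moved in the top view. I'll hand it in.

```bash
python3 -c "
from station import bot
print(bot.close_job())"
```

```text
the job is handed in; nothing more can be done
None
```

The middle mount was the softest. I pushed its white tag fully down, left the other two up, and handed the job in after about 30 s on the robot clock.

- **Presses:** With shut fingertips I pressed the left, middle and right pads in that order, about 9 mm each. They gave about 1.07, 0.27 and 0.7 N/mm, matching the firmest, softest and middling springs.
- **Tag push:** The middle tag stopped firmly at 56 mm, with about 9 N on the fingers. The roughly 2.5 N of sliding friction did not show in the force readings, which were taken at each pause, but the pictures and depth confirm the tag moved.
- **Last checks:**
  - The top camera's depth puts the middle tag at 56 mm, the other two tags at 74–76 mm, and all three pads at 70 mm.
  - In the pictures the mounts, screwdriver, gamepad, foot and yellow look-alike are where they started, and the arm is clear of everything.
- **Disagreement:** Heights triangulated from the two views came out 2–10 mm lower than the stated ones. The top camera's depth and the height at which the fingers met the pads agreed with the stated heights, so I used those.

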